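Load the sample carrier and shut the measuring chamber

ROBOT

A 7-joint arm with a two-finger parallel gripper is mounted at the origin on the work surface. World frame = base frame: x ahead of the robot, y to its left, z up, the work surface at z = 0. Lengths are in m, angles in rad, forces in N, time in s.
With the tool pointing down it reaches from about 0.35 to 0.9 m from the base axis. Payload 8.1 kg.
Tool frame: the origin (TCP) lies at the very end of the fingers, on their centre line; the grasp point (between the pads) lies 19 mm behind it; z points along the fingers, y is the direction in which the jaws open and shut (so a half turn about z gives the same grasp; the last joint's range is limited). The gripper opens to 92 mm and grips with 3 to 60 N. Pads are 19 mm wide; open, the fingers measure 130 mm over their backs; the gripper's body (75 mm by 190 mm) begins 47 mm behind the grasp point.
Start: joints at [-1.445, 0.434, 0.025, 1.573, -0.012, 1.134, -0.075], TCP at [0.142, 0.609, 0.227] pointing down, gripper open.
Joint ranges: [-2.62, 2.62], [-0.44, 2.09], [-1.27, 1.32], [0.08, 2.57], [-1.32, 4.46], [0.12, 2], [-2.74, 2.74]. Speed limits (rad/s): [2.22, 2.22, 3.01, 3.01, 3.14, 3.14, 3.14].

INTERFACE

Orientations are given as a rotation vector (axis times angle).
In Python, from cell import observe, get_image, sign_off gives the robot as it stands.
- The arm moves only by the tool arm_command, never from a script. Its argument "deltas" is a list of rows, each an object with "xyz": the shift along the tool's x, y, z in cm, a list of three; "turn": the turn about the tool's z in degrees; "jaw": the closure in counts, from 0 (fully open) to 255 (shut). A call has 1 to 5 rows; each row is the pose to reach, as a shift and turn from the pose measured when the call began, along the tool's axes at that moment; what a row does not reach only later rows make up. A row lasts 1/12 s, in which the tool goes at most 41.7 mm and 7.16 degrees, less where a joint would pass 70% of its speed; a pose out of reach is approached as far as the arm can. A call with a gripper value outside its range is refused whole. The fingers move at their own pace and stop on an object; "force" is the grip in N (left out, the last holds). Time passes only in rows, so rows that repeat a pose let the fingers close. It gives the time, the measured TCP pose, the force and the opening at its end, in the units of the state.
- observe(): the state, without advancing time (a new reading comes with each control period).
- get_image(name): name is "side" or "top"; returns a dict with "frame" (420x560x3 uint8, red, green, blue), "depth" (420x560 float32, m along the optical axis (not along the pixel's ray), 0 where there is no reading), "camera_matrix" (3x3 intrinsics, pixels), "cam_to_world" (4x4, takes a point from camera to world coordinates). Camera axes: x right, y up, looking along -z (the intrinsics and any distortion apply to the point x, -y, -z); pixel columns grow to the right and rows downward; lengths in m; the calibration is good to about 2 mm. A picture is of the moment at which its call begins.
- sign_off(): hands the job in, once; it reports no verdict.
The state is a dict: "clock": time; "joints": joint angles; "dq": joint speeds; "joint_efforts": joint torques, N m; "position": TCP position; "ee_rot": TCP orientation; "force": force on the tool from outside, world axes, zero at the start; "ft_torque": the same for the moment, N m; "width": opening from 0.0 (shut) to 1.0 (fully open).
Only numpy, scipy, OpenCV 4.12 (cv2) and the standard library are available. Lean on these libraries where they do the work, as an engineer would, in place of code of your own. Each camera call takes 0.05 s, during which the arm holds its last target.

TASK

Push the sample carrier along the station's floor, under the bridge and into the measuring chamber, until its end plate is fully home against the bridge. Then lower the chamber's hinged lid until it is fully closed, and let go. Leave the bottle, the beaker and the tip box where they stand.

Things in the scene. Friction and masses are not known exactly. Their poses are not given: they have to be found in the camera images.
- mouth (a point): Fixed measuring station: middle of its bridge's outer face, at floor level. Its x axis points level into the chamber (the push direction), y across, z up. The bridge is a grey portal 35 mm deep; opening 88 mm wide, 46 mm high above the floor; 116 mm wide over all, its top 60 mm above the floor. The station's floor is 10 mm above the bench, 150 mm wide, and reaches 255 mm before this point.
- guides (a point): Centre between the outer ends of two low steel guide strips (8 mm high) on the station's floor, 57 mm before point mouth; axes as mouth. The strips are about 120 mm apart here, narrow towards the bridge and are 88 mm apart over the last 11 mm. There is nothing else on the floor before them but the carrier.
- plate (a point): Loose sample carrier (about 0.35 kg, metal): centre of the chamber-side face of its upright end plate, 34 mm above its underside. Axes: x from the plate to the nose, y across, z up. The plate is at the trailing end, 6 mm thick, 104 mm wide, from 10 to 58 mm above the underside; it passes over the strips, not through the bridge. Fully home it touches the bridge: x = 0, z = 34 mm in mouth's frame.
- nose (a point): Leading end of the sample carrier, middle of its underside, 120 mm ahead of the end plate; axes as plate. The carrier's tray is 80 mm wide and 10 mm thick, with eight capped vials fixed on it up to 40 mm above the underside. It starts on the station's floor before the guide strips, roughly lined up, nose towards the bridge.
- lid_hinge (a point): Middle of the lid's hinge axis at the chamber's far end, 149 mm past point mouth along its x and 60 mm above the station's floor. Axes as mouth; the hinge axis is y. The chamber lies between bridge and hinge: 100 mm long, open above, its walls as high as the bridge.
- lid_edge (a point): Middle of the lid's free edge, on its outer (upper when closed) face. The lid is a flat grey plate 122 mm from hinge axis to free edge, 118 mm wide, 8 mm thick, without handle; the hinge axis lies in its inner face. Its free edge comes down on the bridge's top.
- lid (a joint): Angle of the lid in rad: 0 closed (level), growing as it opens upward; at 1.57 it stands upright at the chamber's far end, above that it leans away from the bridge; limit 1.95. The hinge is stiff: the lid stays at any angle, and moving it takes about 1 to 3 N at the free edge.
- bottle: Bystander: amber bottle with black cap, 64 mm across, 130 mm tall; origin at the centre of its underside.
- beaker: Bystander: clear beaker, 70 mm across, 85 mm tall; origin at the centre of its underside.
- tipbox: Bystander: white and grey pipette tip box, lid shut, 120 x 85 x 55 mm; origin at the centre of its underside.
Not all that is in view belongs to the job. Leave any yellow look-alike of the part that bears plate alone.

How it is judged:
On the way, in this order (a step that is already met when the one before it is completed fails the run):
1. the carrier is fully home: its end plate within 4 mm of the bridge (x of plate in the frame of mouth above -0.004 m and z of plate in the frame of mouth below 0.04 m), for 0.2 s.
2. the lid is closed (value of joint lid below 0.05 rad), for 0.2 s.
At the end, for the whole second after the job is handed in: The carrier stands on the station's floor inside the bridge with its end plate within 4 mm of the bridge's outer face, and the lid is closed to within 0.05 rad (6 mm at its free edge) (all of step 1 and x of plate in the frame of mouth below 0.004 m and y of plate in the frame of mouth between -0.008 and 0.008 m and z of plate in the frame of mouth above 0.028 m and value of joint lid below 0.05 rad); the robot touches nothing.
It fails at once if a bystander (bottle, beaker or tip box) is moved by more than 25 mm or knocked over (distance of any of bottle, beaker, tipbox from where it was at the start of the episode above 0.025 m or angle between any of bottle, beaker, tipbox's own z axis and vertical above 0.5 rad).
It also fails if it takes over 64 s, if anything falls off the work surface, if the arm or the gripper's body presses on something with over 40 N, if the wrist force passes 120 N, or if a joint passes its speed limit or range.

## Working session

There is one attempt and no reset: what is moved stays moved. The work goes in short steps, Python scripts to look and compute and a tool call to move; the robot and the scene stay as the last step left them, time stands still between calls to the robot, and variables do not carry over. Pictures are saved under pics/ and viewed, and the job is handed in when it is done.

Besides the shell and the picture viewer there is one more tool, called after ">>>" as name(argument=value, ...), one argument or row to a line, values as JSON. arm_command: Moves the arm, as the interface text tells. Its arguments: {"type":"object","properties":{"deltas":{"type":"array","items":{"type":"object","properties":{"xyz":{"type":"array","items":{"type":"number"}},"turn":{"type":"number"},"jaw":{"type":"number"}}}},"force":{"type":"number"}},"required":["deltas"]}

```bash
ls; mkdir -p pics; python3 - <<'E'
from cell import *
import cv2,numpy as np
o=observe();print({k:np.round(v,3) for k,v in o.items()})
for n in("top","side"):
    r=get_image(n);cv2.imwrite(f"pics/{n}0.png",r["frame"][:,:,::-1]);np.savez(f"{n}0.npz",**r);print(n,r["camera_matrix"].round(1).tolist(),r["cam_to_world"].round(3).tolist(),r.keys(),(r["depth"]>0).mean())
E
```

```text
pics
{'clock': np.float64(0.0), 'joints': array([-1.445,  0.435,  0.025,  1.574, -0.012,  1.134, -0.075]), 'dq': array([-0.001,  0.   , -0.001, -0.   , -0.001, -0.   ,  0.   ]), 'joint_efforts': array([ 0.0000e+00, -6.6787e+01,  9.8500e-01, -3.1445e+01, -6.0000e-02,
        4.3000e-02,  0.0000e+00]), 'position': array([0.142, 0.608, 0.226]), 'ee_rot': array([-3.590e-01, -3.121e+00,  3.000e-03]), 'force': array([0.527, 0.38 , 0.542]), 'ft_torque': array([-0.023,  0.048,  0.026]), 'width': np.float64(1.001)}
top [[452.5, 0.0, 289.8], [0.0, 452.5, 207.6], [0.0, 0.0, 1.0]] [[0.087, 0.972, -0.216, 0.314], [-0.996, 0.084, -0.024, 0.053], [-0.005, 0.218, 0.976, 1.136], [0.0, 0.0, 0.0, 1.0]] dict_keys(['frame', 'depth', 'camera_matrix', 'cam_to_world']) 0.9959778911564626
side [[413.1, 0.0, 276.2], [0.0, 413.1, 213.0], [0.0, 0.0, 1.0]] [[-0.984, 0.109, -0.142, 0.436], [-0.179, -0.641, 0.747, 0.647], [-0.01, 0.76, 0.65, 0.61], [0.0, 0.0, 0.0, 1.0]] dict_keys(['frame', 'depth', 'camera_matrix', 'cam_to_world']) 0.996016156462585
```

View pics/top0.png

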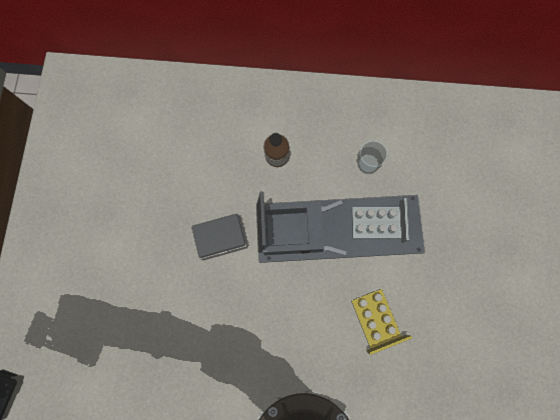

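View pics/side0.png

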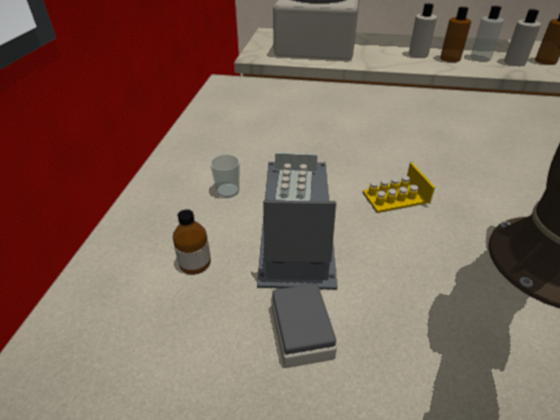

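The top view shows the station lying across the picture. The lid is about upright at column 262, the bridge near column 316, the strips at (332,206) and (335,250), and the carrier at columns 352–409. The side view confirms the open lid at (298,232) and the tip box behind it. I'll zoom in and measure.

```bash
cat > h.py <<'E'
import numpy as np,cv2
from scipy.spatial.transform import Rotation as R
def cloud(r):
    K=r["camera_matrix"];d=r["depth"];T=r["cam_to_world"]
    v,u=np.mgrid[:d.shape[0],:d.shape[1]]
    p=np.stack([(u-K[0,2])/K[0,0]*d,-(v-K[1,2])/K[1,1]*d,-d],-1)
    return p@T[:3,:3].T+T[:3,3]
def ray(r,u,v,z):
    K=r["camera_matrix"];T=r["cam_to_world"]
    d=T[:3,:3]@np.array([(u-K[0,2])/K[0,0],-(v-K[1,2])/K[1,1],-1]);return T[:3,3]+d*(z-T[2,3])/d[2]
E
python3 - <<'E'
from h import *
r=dict(np.load("top0.npz"));P=cloud(r)
c=r["frame"][180:280,180:440,::-1];cv2.imwrite("pics/c0.png",cv2.resize(c,None,fx=3,fy=3,interpolation=cv2.INTER_CUBIC))
r2=dict(np.load("side0.npz"))
cv2.imwrite("pics/c1.png",cv2.resize(r2["frame"][140:300,230:370,::-1],None,fx=3.5,fy=3.5,interpolation=cv2.INTER_CUBIC))
for row in (215,228,240):
  print(row,[(u,*(P[row,u]*1000).astype(int)) for u in range(250,430,4)])
E
```

```text
215 [(250, np.int64(538), np.int64(180), np.int64(0)), (254, np.int64(538), np.int64(170), np.int64(1)), (258, np.int64(513), np.int64(147), np.int64(132)), (262, np.int64(502), np.int64(133), np.int64(191)), (266, np.int64(538), np.int64(138), np.int64(12)), (270, np.int64(540), np.int64(128), np.int64(7)), (274, np.int64(541), np.int64(118), np.int64(10)), (278, np.int64(542), np.int64(108), np.int64(8)), (282, np.int64(543), np.int64(98), np.int64(8)), (286, np.int64(543), np.int64(88), np.int64(12)), (290, np.int64(544), np.int64(77), np.int64(10)), (294, np.int64(546), np.int64(67), np.int64(5)), (298, np.int64(545), np.int64(57), np.int64(14)), (302, np.int64(546), np.int64(47), np.int64(11)), (306, np.int64(547), np.int64(37), np.int64(14)), (310, np.int64(536), np.int64(28), np.int64(70)), (314, np.int64(537), np.int64(19), np.int64(71)), (318, np.int64(537), np.int64(9), np.int64(74)), (322, np.int64(551), np.int64(-2), np.int64(12)), (326, np.int64(551), np.int64(-12), np.int64(12)), (330, np.int64(553), np.int64(-23), np.int64(7)), (334, np.int64(554), np.int64(-33), np.in
[... 5082 characters left out ...]
nt64(-137), np.int64(7)), (378, np.int64(499), np.int64(-147), np.int64(10)), (382, np.int64(500), np.int64(-157), np.int64(10)), (386, np.int64(501), np.int64(-166), np.int64(13)), (390, np.int64(502), np.int64(-177), np.int64(11)), (394, np.int64(502), np.int64(-186), np.int64(14)), (398, np.int64(503), np.int64(-196), np.int64(13)), (402, np.int64(501), np.int64(-203), np.int64(28)), (406, np.int64(496), np.int64(-204), np.int64(64)), (410, np.int64(506), np.int64(-226), np.int64(11)), (414, np.int64(507), np.int64(-236), np.int64(12)), (418, np.int64(508), np.int64(-246), np.int64(12)), (422, np.int64(509), np.int64(-257), np.int64(9)), (426, np.int64(512), np.int64(-270), np.int64(-2))]
```

View pics/c0.png

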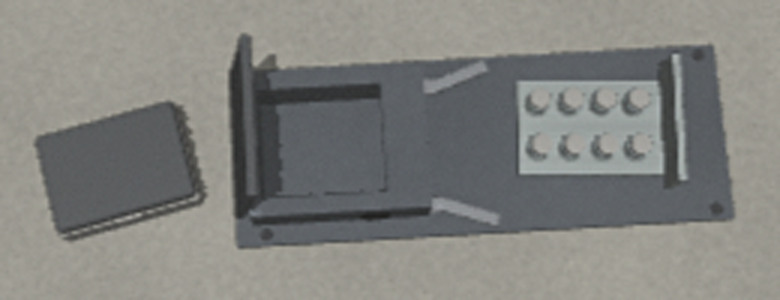

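View pics/c1.png

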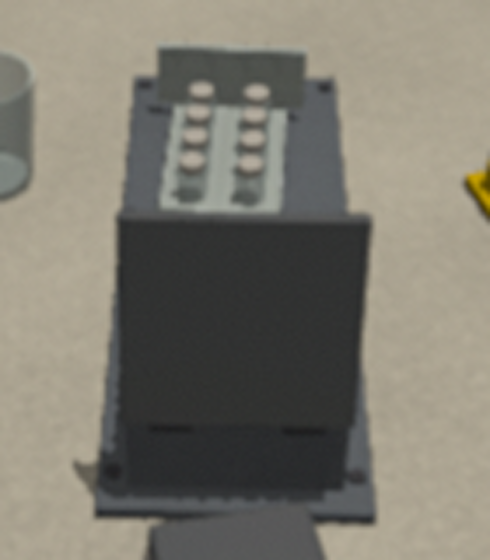

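```bash
cat > meas.py <<'E'
from h import *
def rect(q):
    r=cv2.minAreaRect((q[:,:2]*1000).astype(np.float32));b=cv2.boxPoints(r);return r,b.round(0).tolist()
def mouthframe(r):
    P=cloud(r)
E
python3 - <<'E'
from meas import *
r=dict(np.load("top0.npz"));P=cloud(r);X,Y,Z=P[...,0],P[...,1],P[...,2]
f=r["frame"].astype(int);val=f.max(-1)
import cv2
def go(name,m):
    m=m.astype(np.uint8);n,l,s,c=cv2.connectedComponentsWithStats(m)
    i=1+np.argmax(s[1:,4]);q=P[l==i];print(name,s[i],rect(q),np.round(np.median(q,0)*1000,1));return l==i
roi=(X>.40)&(X<.65)&(Y<.16)&(Y>-.30)
# floor outline by colour
m=roi&(val<105)
u=go("dark",m)
go("bridge",roi&(Z>.06)&(Z<.08)&(Y>-.03)&(Y<.04))
go("plate",roi&(Z>.045)&(Y<-.19))
go("tray",(val>130)&roi&(f[...,2]>100)&(Y<-.05)&(Y>-.2))
go("lid",(Z>.085)&(Y>.1)&(Y<.18)&(X>.4)&(X<.6))
L=(Z>.085)&(Y>.1)&(Y<.18)&(X>.4)&(X<.6)
q=P[L];print(q[q[:,2]>.175].mean(0),q[:,2].max())
# corners of station floor by eye in crop -> px
for n,(a,b),z in [("c1",(238,247),.01),("c2",(735,218),.01),("c3",(713,44),.01),
  ("bridge outer near strip inner ends top",(424,90),.018),("bot",(434,205),.018),("strip out top",(487,64),.018),("strip out bot",(498,222),.018),
  ("tray NT",(517,82),.02),("tray NB",(519,175),.02),("plateTopA",(672,54),.068),("plateTopB",(681,180),.068),("plTopA outer",(681,54),.068),("plB outer",(689,180),.068)]:
    print(n,(ray(r,180+a/3-.33,180+b/3-.33,z)*1000).round(1))
E
```

```text
dark [ 256  192  168   71 7319] (((529.0303955078125, -50.13706970214844), (162.05575561523438, 415.47686767578125), 8.171926498413086), [[419.0, 144.0], [478.0, -267.0], [639.0, -244.0], [580.0, 167.0]]) [510.1  -8.5  11.4]
bridge [303 201  21  50 750] (((512.5478515625, 22.68472671508789), (116.6171646118164, 48.69162368774414), 8.01104736328125), [[451.0, 39.0], [458.0, -10.0], [574.0, 7.0], [567.0, 55.0]]) [508.4  16.7  70.1]
plate [402 198   7  44 203] (((547.6476440429688, -200.98460388183594), (102.42109680175781, 6.717272758483887), 4.812522888183594), [[496.0, -202.0], [497.0, -209.0], [599.0, -200.0], [598.0, -193.0]]) [ 546.7 -200.    65.8]
tray [ 337  255   61   28 1398] (((433.646240234375, -124.90023040771484), (67.6045150756836, 149.83364868164062), 0.22231440246105194), [[400.0, -50.0], [400.0, -200.0], [468.0, -200.0], [467.0, -50.0]]) [ 4.287e+02 -1.321e+02  1.000e-01]
lid [256 192  10  60 427] (((494.7217712402344, 140.11729431152344), (116.69384002685547, 23.81520652770996), 8.160804748535156), [[435.0, 144.0], [439.0, 120.0], [554.0, 137.0], [551.0, 160.0]]) [491.7 137.  184.9]
[0.49424282 0.13275871 0.18963463] 0.19631615586030626
c1 [419.3 144.4  10. ]
c2 [ 478.8 -264.6   10. ]
c3 [ 626.5 -242.5   10. ]
bridge outer near strip inner ends top [563.4   0.9  18. ]
bot [467.  -14.3  18. ]
strip out top [590.5 -50.6  18. ]
strip out bot [457.5 -67.9  18. ]
tray NT [576.6 -76.5  20. ]
tray NB [497.8 -82.7  20. ]
plateTopA [ 599.3 -194.5   68. ]
plateTopB [ 496.9 -204.9   68. ]
plTopA outer [ 599.9 -201.8   68. ]
plB outer [ 497.5 -211.3   68. ]
```

Measured in world coordinates, with the station frame turned 8.2°:

| Item | Measured |
|---|---|
| Mouth | About (516, -1, 10) mm |
| Guides | x = -58 mm in the mouth frame (-57 given) |
| Plate | x = -201, y = -3 mm in the mouth frame |
| Nose | x = -80, y = -10 mm in the mouth frame |
| Carrier | 120 mm long as given, yawed about 3° |
| Lid | About 1.43 rad, top at 192 mm |

The sizes agree with those given. I'll push with the fingers half open, so the plate has two contact points.

```bash
cat > go.py <<'E'
# usage: go.py x y z azimuth_of_tool_y(deg)   world mm -> tool shift cm, turn deg
import sys
from h import *
from cell import observe
o=observe();Rm=R.from_rotvec(o["ee_rot"]).as_matrix();p=o["position"]
x,y,z,a=map(float,sys.argv[1:5])
d=Rm.T@(np.array([x,y,z])/1000-p)*100
az=np.degrees(np.arctan2(Rm[1,1],Rm[0,1]));t=-(a-az);t=(t+90)%180-90
print("t",round(o["clock"],2),"p",(p*1000).round(1),"az",az.round(1),"tilt",Rm[:,2].round(3),"F",o["force"].round(1),"w",round(o["width"],3));print("shift cm",d.round(2),"turn",t.round(1))
E
cat > mf.py <<'E'
import sys
from h import *
a=np.radians(8.2);xm=np.array([-np.sin(a),np.cos(a)]);ym=np.array([-np.cos(a),-np.sin(a)]);M=np.array([516.,-1.3])
def w(x,y): return M+x*xm+y*ym
if __name__=="__main__": print(w(float(sys.argv[1]),float(sys.argv[2])).round(1))
E
python3 mf.py -245 -3; python3 go.py 400 260 330 30
```

```text
[ 553.9 -243.4]
t 0.1 p [141.7 608.2 226. ] az 76.9 tilt [-0.    -0.001 -1.   ] F [0.  0.1 0.3] w 1.0
shift cm [-33.06 -28.07 -10.35] turn 46.9
```

>>> arm_command(
  deltas=[
    {"xyz": [-3,-2,-3],"turn": 5,"jaw": 115},
    {"xyz": [-6,-5,-6],"turn": 12,"jaw": 115},
    {"xyz": [-9,-8,-9],"turn": 18,"jaw": 115},
    {"xyz": [-12,-11,-10],"turn": 24,"jaw": 115},
    {"xyz": [-15,-13,-10.4],"turn": 30,"jaw": 115},
  ],
)

```text
clock: 0.52
position: [0.2461, 0.4622, 0.3276]
ee_rot: [-1.159, -2.919, -0.001]
force: [0.9, 1.0, -0.6]
width: 0.692
```

```bash
python3 go.py 430 180 330 20
```

```text
t 0.52 p [246.1 462.2 327.6] az 46.7 tilt [-0.     0.001 -1.   ] F [ 0.9  1.  -0.6] w 0.692
shift cm [-32.75  -7.92  -0.27] turn 26.7
```

>>> arm_command(
  deltas=[
    {"xyz": [-4,-1,0],"turn": 5,"jaw": 115},
    {"xyz": [-8,-2,0],"turn": 10,"jaw": 115},
    {"xyz": [-12,-3,0],"turn": 15,"jaw": 115},
    {"xyz": [-16,-4,0],"turn": 20,"jaw": 115},
    {"xyz": [-20,-5,0],"turn": 25,"jaw": 115},
  ],
)

```text
clock: 0.93
position: [0.3578, 0.2866, 0.3273]
ee_rot: [-1.769, -2.595, -0.001]
force: [0.5, 0.1, -0.8]
width: 0.551
```

```bash
python3 go.py 530 -50 320 8.2
```

```text
t 0.93 p [357.8 286.6 327.3] az 21.4 tilt [-0.     0.001 -1.   ] F [ 0.5  0.1 -0.8] w 0.551
shift cm [-37.62   3.73   0.69] turn 13.2
```

>>> arm_command(
  deltas=[
    {"xyz": [-4,0,0],"turn": 3,"jaw": 115},
    {"xyz": [-8,1,0],"turn": 6,"jaw": 115},
    {"xyz": [-12,1,0],"turn": 9,"jaw": 115},
    {"xyz": [-16,1.5,0],"turn": 12,"jaw": 115},
    {"xyz": [-20,2,0],"turn": 13.2,"jaw": 115},
  ],
)

```text
clock: 1.35
position: [0.4496, 0.1057, 0.3271]
ee_rot: [-2.059, -2.371, -0.001]
force: [1.5, 0.9, -0.1]
width: 0.549
```

```bash
python3 go.py 554 -243 320 8.2
```

```text
t 1.35 p [449.6 105.7 327.1] az 8.1 tilt [-0.     0.002 -1.   ] F [ 1.5  0.9 -0.1] w 0.549
shift cm [-35.99   5.43   0.66] turn -0.1
```

>>> arm_command(
  deltas=[
    {"xyz": [-4,1,0],"turn": 0,"jaw": 115},
    {"xyz": [-8,2,0],"turn": 0,"jaw": 115},
    {"xyz": [-12,3,0],"turn": 0,"jaw": 115},
    {"xyz": [-16,4,0],"turn": 0,"jaw": 115},
    {"xyz": [-20,5,0],"turn": 0,"jaw": 115},
  ],
)

```text
clock: 1.77
position: [0.5274, -0.0871, 0.3267]
ee_rot: [-2.058, -2.372, -0.002]
force: [1.1, 0.3, 0.6]
width: 0.547
```

>>> arm_command(
  deltas=[
    {"xyz": [-4,0,0],"turn": 0,"jaw": 115},
    {"xyz": [-8,0.3,0],"turn": 0,"jaw": 115},
    {"xyz": [-12,0.4,0],"turn": 0,"jaw": 115},
    {"xyz": [-16,0.4,0],"turn": 0,"jaw": 115},
    {"xyz": [-16,0.4,0],"turn": 0,"jaw": 115},
  ],
)

```text
clock: 2.18
position: [0.5517, -0.2544, 0.3261]
ee_rot: [2.071, 2.362, -0.006]
force: [-2.7, 0.1, 0.0]
width: 0.551
```

```bash
python3 go.py 554 -247 34 8.2
```

```text
t 2.18 p [ 551.7 -254.4  326.1] az 7.5 tilt [-0.002 -0.003 -1.   ] F [-2.7  0.1  0. ] w 0.551
shift cm [ 0.8   0.4  29.21] turn -0.7
```

>>> arm_command(
  deltas=[
    {"xyz": [0.4,0.2,4],"turn": -0.7,"jaw": 115},
    {"xyz": [0.5,0.2,8],"turn": -0.7,"jaw": 115},
    {"xyz": [0.5,0.2,12],"turn": -0.7,"jaw": 115},
    {"xyz": [0.5,0.2,16],"turn": -0.7,"jaw": 115},
    {"xyz": [0.5,0.2,18],"turn": -0.7,"jaw": 115},
  ],
)

```text
clock: 2.6
position: [0.5503, -0.2482, 0.1412]
ee_rot: [-2.053, -2.371, 0.009]
force: [-0.4, 0.8, -0.7]
width: 0.547
```

```bash
python3 go.py 554 -249 34 8.2;python3 - <<'E'
from h import *
from cell import *
r=get_image("side");cv2.imwrite("pics/s1.png",r["frame"][:,:,::-1])
E
```

```text
t 2.6 p [ 550.3 -248.2  141.2] az 8.2 tilt [-0.008 -0.001 -1.   ] F [-0.4  0.8 -0.7] w 0.547
shift cm [-0.13  0.44 10.72] turn 0.0
```

View pics/s1.png

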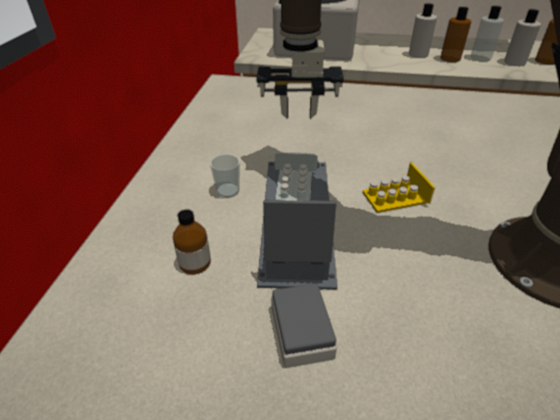

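The picture shows the fingers at (284,105) and (315,105), centred behind the end plate at (296,160), with nothing in the way below. I'll go down.

>>> arm_command(
  deltas=[
    {"xyz": [0,0.3,3],"turn": 0,"jaw": 115},
    {"xyz": [0,0.4,6],"turn": 0,"jaw": 115},
    {"xyz": [0,0.4,9],"turn": 0,"jaw": 115},
    {"xyz": [0,0.4,10.7],"turn": 0,"jaw": 115},
    {"xyz": [0,0.4,10.7],"turn": 0,"jaw": 115},
  ],
)

```text
clock: 3.07
position: [0.5503, -0.2458, 0.0292]
ee_rot: [-2.047, -2.366, 0.014]
force: [0.3, 0.3, 0.2]
width: 0.551
```

```bash
python3 mf.py -160 -2;python3 go.py 540.8 -159.4 34 8.2;python3 - <<'E'
from h import *
from cell import *
r=get_image("top");c=r["frame"][170:290,230:450,::-1];cv2.imwrite("pics/t1.png",cv2.resize(c,None,fx=3,fy=3))
E
```

```text
[ 540.8 -159.4]
t 3.07 p [ 550.3 -245.8   29.2] az 8.2 tilt [-0.016  0.002 -1.   ] F [0.3 0.3 0.2] w 0.551
shift cm [ 8.69  0.3  -0.45] turn 0.0
```

View pics/t1.png

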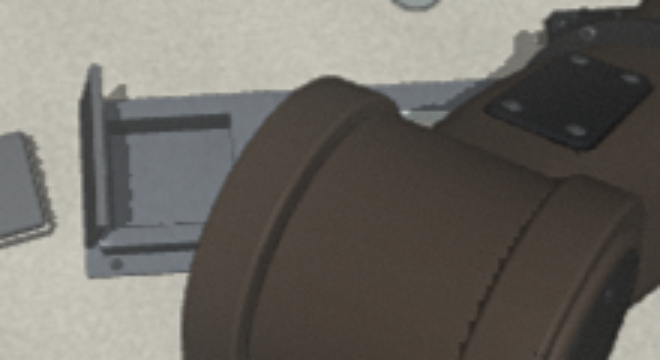

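The arm hides the carrier in the top view, so I'll rely on the side camera and the forces. I'll push gently.

>>> arm_command(
  deltas=[
    {"xyz": [1,0,-0.4],"turn": 0,"jaw": 115},
    {"xyz": [2,0,-0.4],"turn": 0,"jaw": 115},
    {"xyz": [3,0,-0.4],"turn": 0,"jaw": 115},
    {"xyz": [4,0.1,-0.4],"turn": 0,"jaw": 115},
    {"xyz": [5,0.1,-0.4],"turn": 0,"jaw": 115},
  ],
)

```text
clock: 3.53
position: [0.5464, -0.1967, 0.0369]
ee_rot: [-2.051, -2.37, 0.012]
force: [1.1, -5.8, 3.9]
width: 0.544
```

```bash
python3 mf.py -100 -2;python3 go.py 532.2 -100 34 8.2;python3 - <<'E'
from h import *
from cell import *
r=get_image("side");cv2.imwrite("pics/s2.png",cv2.resize(r["frame"][60:260,200:420,::-1],None,fx=3,fy=3))
E
```

```text
[ 532.2 -100. ]
t 3.53 p [ 546.4 -196.7   36.9] az 8.3 tilt [-0.01  -0.001 -1.   ] F [ 1.1 -5.8  3.9] w 0.544
shift cm [ 9.77 -0.02  0.29] turn 0.1
```

View pics/s2.png

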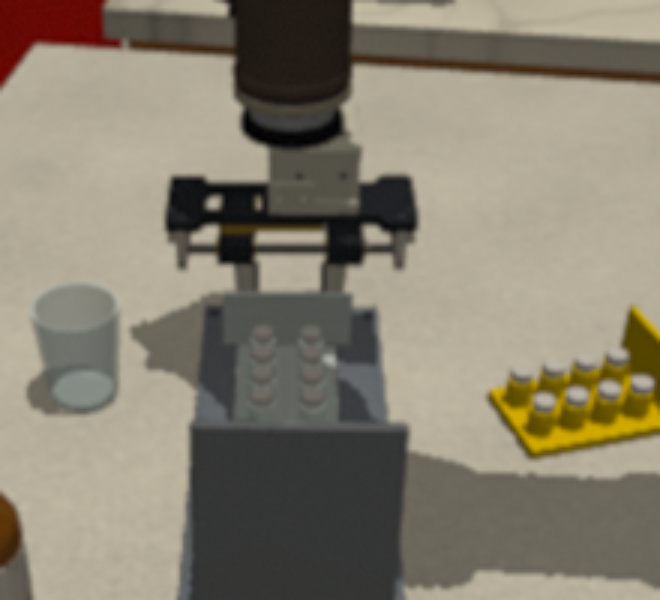

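The picture shows the plate at (287,315) between floor edges at columns 205 and 378. It is square and about 3–4 mm off centre, with a push force of 6 N. I'll carry on.

>>> arm_command(
  deltas=[
    {"xyz": [1,0,0.2],"turn": 0,"jaw": 115},
    {"xyz": [2,0,0.2],"turn": 0,"jaw": 115},
    {"xyz": [3,0,0.2],"turn": 0,"jaw": 115},
    {"xyz": [4,0,0.2],"turn": 0,"jaw": 115},
    {"xyz": [5,0,0.2],"turn": 0,"jaw": 115},
  ],
)

```text
clock: 4.0
position: [0.5385, -0.1438, 0.0345]
ee_rot: [-2.048, -2.37, 0.011]
force: [1.4, -4.2, 3.4]
width: 0.548
```

```bash
python3 go.py 532.2 -100 34 8.2;python3 - <<'E'
from h import *
from cell import *
r=get_image("side");cv2.imwrite("pics/s3.png",cv2.resize(r["frame"][60:260,200:420,::-1],None,fx=3,fy=3))
E
```

```text
t 4.0 p [ 538.5 -143.8   34.5] az 8.3 tilt [-0.012  0.001 -1.   ] F [ 1.4 -4.2  3.4] w 0.548
shift cm [4.42 0.01 0.06] turn 0.1
```

View pics/s3.png

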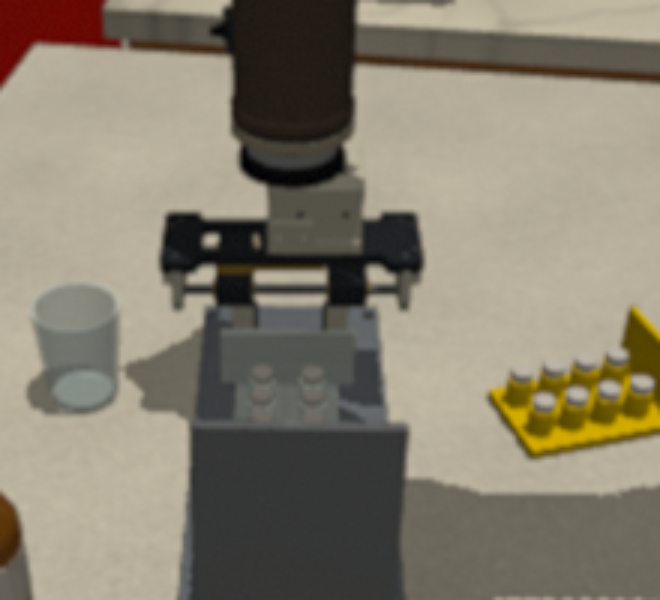

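The carrier is square, with its nose now about 8 mm before the bridge and only about 4 N of push force. I'll continue in smaller steps.

>>> arm_command(
  deltas=[
    {"xyz": [0.8,0,0.1],"turn": 0,"jaw": 115},
    {"xyz": [1.6,0,0.1],"turn": 0,"jaw": 115},
    {"xyz": [2.4,0,0.1],"turn": 0,"jaw": 115},
    {"xyz": [3.2,0,0.1],"turn": 0,"jaw": 115},
    {"xyz": [3.2,0,0.1],"turn": 0,"jaw": 115},
  ],
)

```text
clock: 4.47
position: [0.5327, -0.1066, 0.0328]
ee_rot: [-2.039, -2.371, 0.009]
force: [-0.9, -0.5, -0.0]
width: 0.551
```

```bash
python3 mf.py -16 -2;python3 go.py 520.3 -17 34 8.2;python3 - <<'E'
from h import *
from cell import *
r=get_image("side");cv2.imwrite("pics/s4.png",cv2.resize(r["frame"][60:260,200:420,::-1],None,fx=3,fy=3))
r=get_image("top");cv2.imwrite("pics/t4.png",cv2.resize(r["frame"][170:290,230:450,::-1],None,fx=3,fy=3))
E
```

```text
[520.3 -16.9]
t 4.47 p [ 532.7 -106.6   32.8] az 8.6 tilt [-0.015  0.005 -1.   ] F [-0.9 -0.5 -0. ] w 0.551
shift cm [ 9.04  0.11 -0.06] turn 0.4
```

View pics/s4.png

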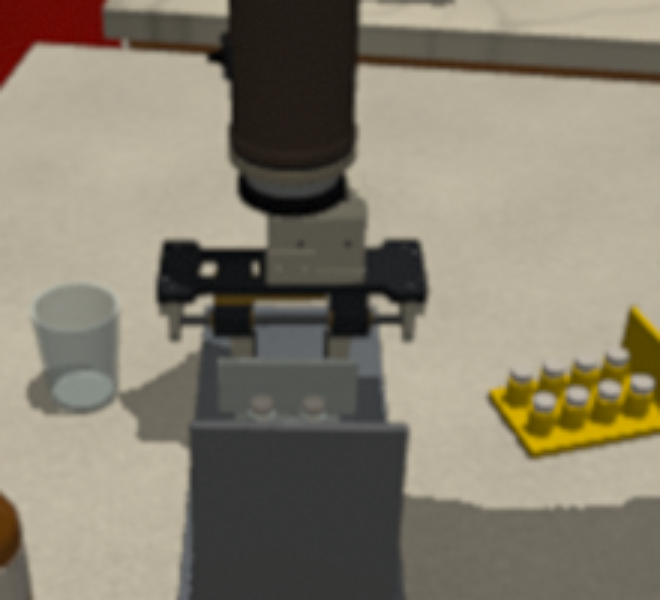

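View pics/t4.png

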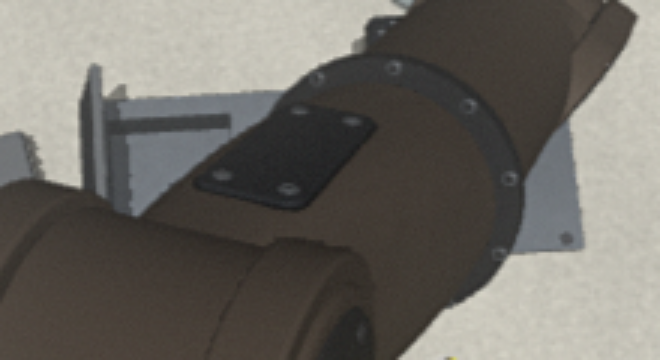

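The nose is about 30 mm into the bridge with no jam; the plate is at (288,387) in the side view. I'll continue.

>>> arm_command(
  deltas=[
    {"xyz": [0.8,0,0],"turn": 0,"jaw": 115},
    {"xyz": [1.6,0,0],"turn": 0,"jaw": 115},
    {"xyz": [2.4,0,0],"turn": 0,"jaw": 115},
    {"xyz": [3.2,0,0],"turn": 0,"jaw": 115},
    {"xyz": [4,0,0],"turn": 0,"jaw": 115},
  ],
)

```text
clock: 4.98
position: [0.5267, -0.0674, 0.0331]
ee_rot: [-2.04, -2.37, 0.009]
force: [0.4, -0.9, -0.7]
width: 0.543
```

```bash
python3 go.py 520.3 -17 34 8.2;python3 - <<'E'
from h import *
from cell import *
r=get_image("side");cv2.imwrite("pics/s5.png",r["frame"][:,:,::-1])
E
```

```text
t 4.98 p [526.7 -67.4  33.1] az 8.6 tilt [-0.015  0.005 -1.   ] F [ 0.4 -0.9 -0.7] w 0.543
shift cm [ 5.08  0.12 -0.05] turn 0.4
```

View pics/s5.png

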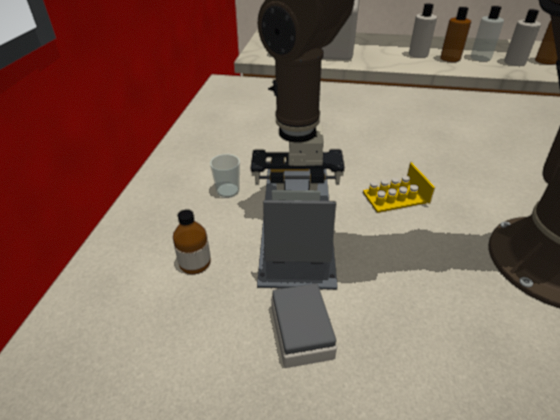

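The lid hides the carrier in this view now, and the elbow is high and clear. I'll push the rest of the way and watch the force.

>>> arm_command(
  deltas=[
    {"xyz": [0.8,0,0],"turn": -0.3,"jaw": 115},
    {"xyz": [1.6,0,0],"turn": -0.3,"jaw": 115},
    {"xyz": [2.4,0,0],"turn": -0.3,"jaw": 115},
    {"xyz": [3.2,0,0],"turn": -0.3,"jaw": 115},
    {"xyz": [4,0,0],"turn": -0.3,"jaw": 115},
  ],
)

```text
clock: 5.45
position: [0.5201, -0.0248, 0.0331]
ee_rot: [-2.03, -2.376, 0.009]
force: [-0.5, -1.4, -1.0]
width: 0.553
```

>>> arm_command(
  deltas=[
    {"xyz": [0.2,0,0],"turn": 0,"jaw": 115},
    {"xyz": [0.4,0,0],"turn": 0,"jaw": 115},
    {"xyz": [0.6,0,0],"turn": 0,"jaw": 115},
  ],
)

```text
clock: 5.7
position: [0.5189, -0.0185, 0.0331]
ee_rot: [-2.03, -2.376, 0.009]
force: [0.1, -4.9, -1.5]
width: 0.549
```

```bash
python3 go.py 520.3 -17 34 8.2
```

```text
t 5.7 p [518.9 -18.5  33.1] az 9.0 tilt [-0.016  0.006 -1.   ] F [ 0.1 -4.9 -1.5] w 0.549
shift cm [ 0.13  0.16 -0.09] turn 0.8
```

>>> arm_command(
  deltas=[
    {"xyz": [0.3,0,0],"turn": 0.8,"jaw": 115},
    {"xyz": [0.5,0,0],"turn": 0.8,"jaw": 115},
    {"xyz": [0.5,0,0],"turn": 0.8,"jaw": 115},
  ],
)

```text
clock: 5.95
position: [0.5186, -0.0181, 0.0332]
ee_rot: [-2.053, -2.363, 0.014]
force: [1.8, -14.6, -5.0]
width: 0.55
```

```bash
python3 go.py 520.3 -17 34 8.2
```

```text
t 5.95 p [518.6 -18.1  33.2] az 8.0 tilt [-0.014  0.001 -1.   ] F [  1.8 -14.6  -5. ] w 0.55
shift cm [ 0.08  0.18 -0.08] turn -0.2
```

The carrier stops hard at TCP x = -17 mm in the mouth frame. That is the finger half-width plus the 6 mm plate, so it looks home. I'll press a little more, then back off and look.

>>> arm_command(
  deltas=[
    {"xyz": [0.5,0,0],"turn": 0,"jaw": 115},
    {"xyz": [0.8,0,0],"turn": 0,"jaw": 115},
    {"xyz": [0.8,0,0],"turn": 0,"jaw": 115},
  ],
)

```text
clock: 6.2
position: [0.5187, -0.0183, 0.0335]
ee_rot: [-2.065, -2.366, 0.022]
force: [4.4, -28.0, -9.5]
width: 0.552
```

>>> arm_command(
  deltas=[
    {"xyz": [-1,0,0],"turn": 0,"jaw": 115},
    {"xyz": [-2,0,0],"turn": 0,"jaw": 115},
    {"xyz": [-3,0,-2],"turn": 0,"jaw": 115},
    {"xyz": [-4,0,-6],"turn": 0,"jaw": 115},
    {"xyz": [-5,0,-10],"turn": 0,"jaw": 160},
  ],
)

```text
clock: 6.62
position: [0.525, -0.0673, 0.1342]
ee_rot: [-2.064, -2.362, 0.026]
force: [1.5, 0.9, 0.6]
width: 0.511
```

>>> arm_command(
  deltas=[
    {"xyz": [0,0,-4],"turn": 0,"jaw": 255},
    {"xyz": [0,0,-8],"turn": 0,"jaw": 255},
    {"xyz": [0,0,-12],"turn": 0,"jaw": 255},
    {"xyz": [0,0,-16],"turn": 0,"jaw": 255},
    {"xyz": [0,0,-18],"turn": 0,"jaw": 255},
  ],
)

```text
clock: 7.03
position: [0.5286, -0.066, 0.319]
ee_rot: [-2.066, -2.364, 0.019]
force: [0.9, -0.7, -0.1]
width: 0.162
```

```bash
python3 mf.py 200 0; python3 go.py 400 150 330 8.2;python3 - <<'E'
from h import *
from cell import *
r=get_image("top");cv2.imwrite("pics/t6.png",r["frame"][:,:,::-1])
r=get_image("side");cv2.imwrite("pics/s6.png",cv2.resize(r["frame"][60:340,170:420,::-1],None,fx=2,fy=2))
E
```

```text
[487.5 196.7]
t 7.03 p [528.6 -66.  319. ] az 7.7 tilt [-0.009 -0.008 -1.   ] F [ 0.9 -0.7 -0.1] w 0.162
shift cm [23.12 -9.87 -1.15] turn -0.5
```

View pics/t6.png

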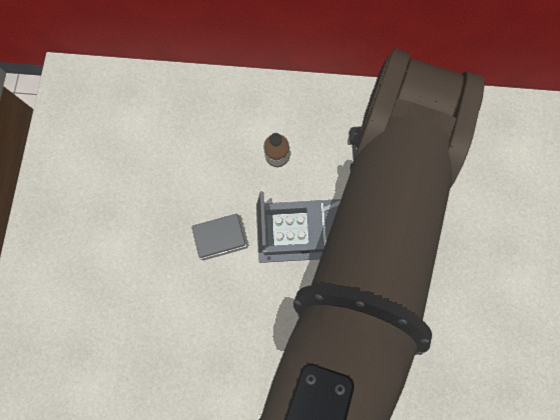

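View pics/s6.png

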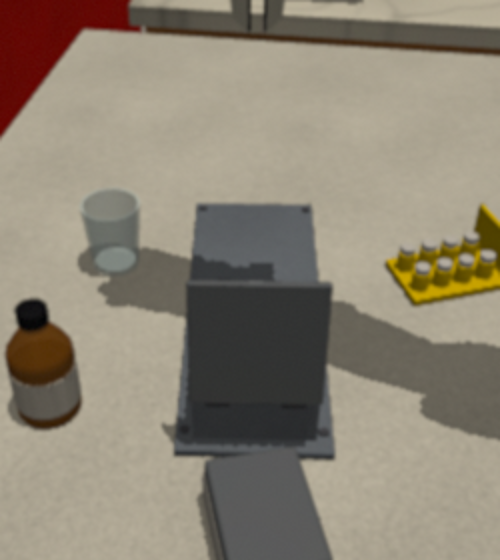

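The six vials show inside the chamber at (290,228), and the plate edge is against the bridge at column 323. I'll cross high over the lid to its far side.

```bash
python3 mf.py 195 0; python3 go.py 488.2 191.7 319 8.2; python3 mf.py 149 0
```

```text
[488.2 191.7]
t 7.13 p [529.3 -65.8 318.1] az 7.7 tilt [-0.008 -0.008 -1.   ] F [-0.   0.1 -0.5] w 0.075
shift cm [26.07 -0.61 -0.25] turn -0.5
[494.7 146.2]
```

>>> arm_command(
  deltas=[
    {"xyz": [4,0,0],"turn": -0.5,"jaw": 255},
    {"xyz": [8,0,0],"turn": -0.5,"jaw": 255},
    {"xyz": [12,-0.2,0],"turn": -0.5,"jaw": 255},
    {"xyz": [16,-0.4,0],"turn": -0.5,"jaw": 255},
    {"xyz": [20,-0.5,0],"turn": -0.5,"jaw": 255},
  ],
)

```text
clock: 7.55
position: [0.496, 0.1334, 0.3163]
ee_rot: [-2.055, -2.373, 0.018]
force: [1.5, 0.6, -0.1]
width: 0.004
```

>>> arm_command(
  deltas=[
    {"xyz": [3,0,0],"turn": 0,"jaw": 255},
    {"xyz": [6,0,0],"turn": 0,"jaw": 255},
    {"xyz": [6.5,0,0],"turn": 0,"jaw": 255},
    {"xyz": [6.5,0,0],"turn": 0,"jaw": 255},
  ],
)

```text
clock: 7.88
position: [0.4853, 0.2004, 0.3149]
ee_rot: [-2.048, -2.377, 0.021]
force: [0.3, -0.4, -0.2]
width: 0.004
```

```bash
python3 go.py 488.2 191.7 165 8.2;python3 - <<'E'
from h import *
from cell import *
r=get_image("side");cv2.imwrite("pics/s7.png",r["frame"][:,:,::-1])
r=get_image("top");cv2.imwrite("pics/t7.png",r["frame"][:,:,::-1]);np.savez("t7.npz",**r)
E
```

```text
t 7.88 p [485.3 200.4 314.9] az 8.5 tilt [-0.012 -0.007 -1.   ] F [ 0.3 -0.4 -0.2] w 0.004
shift cm [-0.82  0.35 14.99] turn 0.3
```

View pics/s7.png

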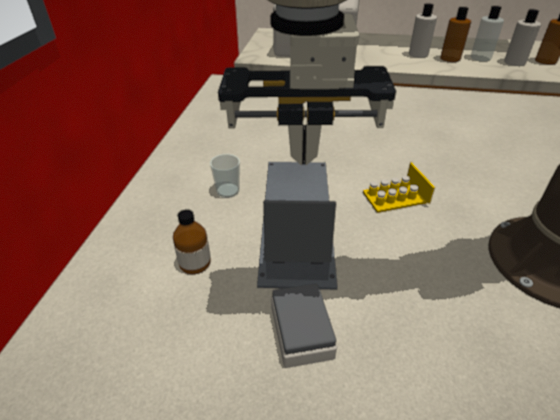

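View pics/t7.png

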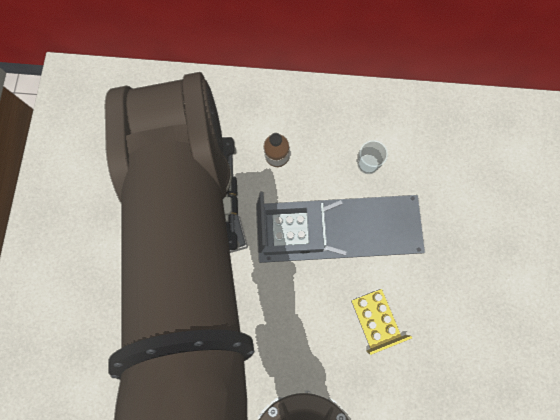

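The arm is off to the left, and the plate shows as a bright line at column 323, right against the bridge. I'll check that numerically.

```bash
python3 - <<'E'
from h import *
from mf import *
r=dict(np.load("t7.npz"))
c=r["frame"][185:270,245:350,::-1];cv2.imwrite("pics/t7c.png",cv2.resize(c,None,fx=7,fy=7,interpolation=cv2.INTER_CUBIC))
g=r["frame"].astype(int).min(-1)
for v in range(202,252,4):
    row=g[v,308:340];m=np.where(row>120)[0]
    if len(m):
        q=[ray(r,308+c_,v,.068)[:2]*1000-M for c_ in (m[0]-.5,m[-1]+.5)]
        print(v,m+308,[(round(float(k@xm),1),round(float(k@ym),1)) for k in q])
E
```

```text
202 [308 309 310 311 312 313 314 315 316 317 318 319 320 321 322 325 326 327
 328 329 330 331 332 333 334 335 336 337 338 339] [(30.7, -57.4), (-46.8, -53.0)]
206 [308 309 310 311 312 313 314 315 316 317 318 319 320 321 322 323 324 325
 326 327 328 329 330 331 332 333 334 335 336 337] [(31.3, -47.5), (-41.2, -43.4)]
210 [308 309 310 311 312 313 314 315 316 317 318 319 320 321 322 323 324 325
 326 329 330 331 332 333 334 335 336 337 338 339] [(31.9, -37.6), (-45.2, -33.2)]
214 [308 309 310 311 312 313 314 315 316 317 318 319 320 321 322 323 324 325
 326 327 328 329 330 331 332 333 334 335 336 337 338 339] [(32.6, -27.8), (-44.4, -23.4)]
218 [308 309 310 311 312 313 314 315 316 317 318 319 320 321 322 323 324 326
 327 328 329 330 331 332 333 334 335 336 337 338 339] [(33.2, -18.0), (-43.6, -13.6)]
222 [308 309 310 311 312 313 314 315 316 317 318 319 320 321 322 323 324 325
 326 327 328 329 330 331 332 333 334 335 336 337 338 339] [(33.8, -8.2), (-42.8, -3.8)]
226 [308 309 310 311 312 313 314 315 316 317 318 319 320 321 322 323 324 325
 327 328 329 330 331 332 333 334 335 336 337 338 33
[... 250 characters left out ...]
21 322 323 324 325
 326 327 328 329 330 331 332 333 334 335 336 337 338 339] [(35.7, 20.9), (-40.5, 25.2)]
238 [308 309 310 311 312 313 314 315 316 317 318 319 320 321 322 323 324 325
 326 327 328 329 330 331 332 333 334 335 336 337 338 339] [(36.4, 30.5), (-39.7, 34.8)]
242 [308 309 310 311 312 313 314 315 316 317 318 319 320 321 322 323 324 325
 326 327 328 329 330 331 332 333 334 335 336 337 338 339] [(37.0, 40.1), (-39.0, 44.4)]
246 [308 309 310 311 312 313 314 315 316 317 318 319 320 321 322 323 325 326
 327 328 329 330 331 332 333 334 335 336 337 338 339] [(37.6, 49.6), (-38.2, 54.0)]
250 [323 324 325 326 327 328 329 330 331 332 333 334 335 336 337 338 339] [(2.7, 61.2), (-37.4, 63.5)]
```

View pics/t7c.png

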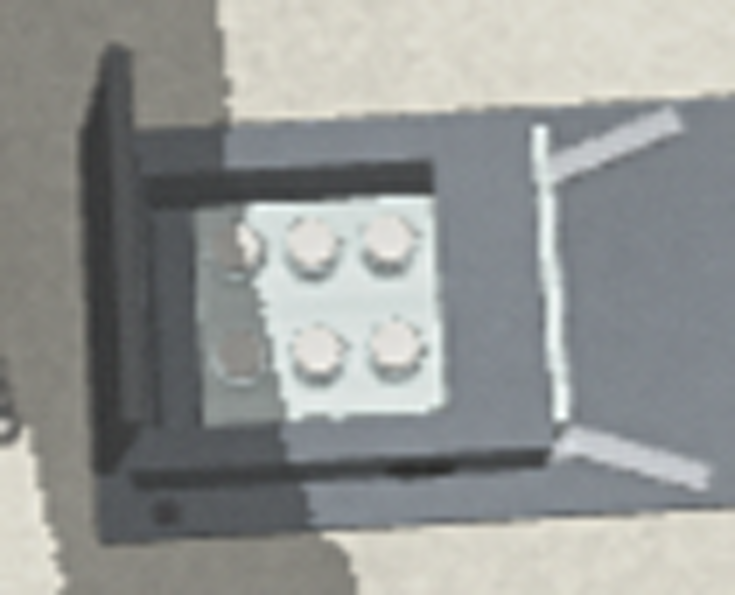

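The plate lies square and flush along the whole bridge face. Bridge depth plus any gap measures about 36 mm (35 given), and it stopped hard at 28 N, so it is home. Now the lid: I'll go down behind its top edge.

>>> arm_command(
  deltas=[
    {"xyz": [0,0.2,4],"turn": 0.3,"jaw": 255},
    {"xyz": [0,0.3,8],"turn": 0.3,"jaw": 255},
    {"xyz": [0,0.3,12],"turn": 0.3,"jaw": 255},
    {"xyz": [0,0.3,15],"turn": 0.3,"jaw": 255},
    {"xyz": [0,0.3,15],"turn": 0.3,"jaw": 255},
  ],
)

```text
clock: 8.4
position: [0.4846, 0.1926, 0.1607]
ee_rot: [-2.063, -2.362, 0.033]
force: [-1.3, -0.2, 0.4]
width: 0.007
```

```bash
python3 go.py 488.2 191.7 165 8.2;python3 - <<'E'
from mf import *
for th in (1.43,1.2,1.0,.8,.6,.4,.2,.05,0):
    r=100;o=8+10*np.sin(th);x=149-r*np.cos(th)+o*np.sin(th);z=70+r*np.sin(th)+8*np.cos(th)
    print(th,w(x,0).round(0),round(z))
E
```

```text
t 8.4 p [484.6 192.6 160.7] az 7.7 tilt [-0.018 -0.012 -1.   ] F [-1.3 -0.2  0.4] w 0.007
shift cm [-0.14  0.33 -0.43] turn -0.5
1.43 [494. 150.] 170
1.2 [498. 126.] 166
1.0 [500. 106.] 158
0.8 [503.  88.] 147
0.6 [505.  72.] 133
0.4 [507.  60.] 116
0.2 [508.  51.] 98
0.05 [509.  48.] 83
0 [509.  47.] 78
```

>>> arm_command(
  deltas=[
    {"xyz": [-2.5,0.3,-0.6],"turn": -0.5,"jaw": 255},
    {"xyz": [-4.5,0.4,-0.8],"turn": -0.5,"jaw": 255},
    {"xyz": [-5.7,0.4,-0.7],"turn": -0.5,"jaw": 255},
    {"xyz": [-6.7,0.4,-0.5],"turn": -0.5,"jaw": 255},
    {"xyz": [-7.7,0.4,-0.2],"turn": -0.5,"jaw": 255},
  ],
)

```text
clock: 8.82
position: [0.5, 0.1164, 0.1645]
ee_rot: [-2.054, -2.37, 0.029]
force: [0.8, 2.9, 1.2]
width: 0.005
```

```bash
python3 go.py 503 88 147 8.2;python3 - <<'E'
from h import *
from cell import *
r=get_image("side");cv2.imwrite("pics/s8.png",r["frame"][:,:,::-1])
E
```

```text
t 8.82 p [500.  116.4 164.5] az 8.2 tilt [-0.016 -0.011 -1.   ] F [0.8 2.9 1.2] w 0.005
shift cm [-2.84 -0.08  1.78] turn -0.0
```

View pics/s8.png

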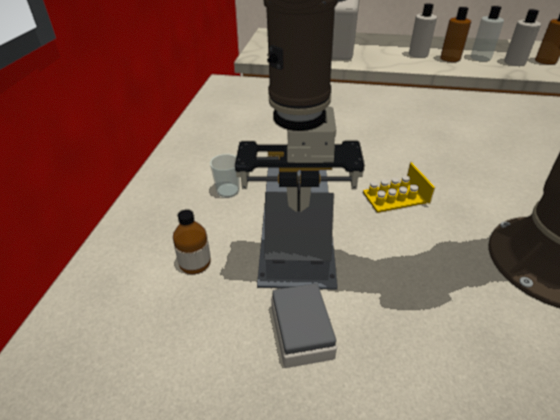

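The lid is tipping, with the fingertip at (298,205) near its free edge and 3 N of force. I'll follow the arc.

>>> arm_command(
  deltas=[
    {"xyz": [-1,0,0.6],"turn": 0,"jaw": 255},
    {"xyz": [-1.9,0,1.2],"turn": 0,"jaw": 255},
    {"xyz": [-2.8,0,1.8],"turn": 0,"jaw": 255},
    {"xyz": [-3.6,0,2.5],"turn": 0,"jaw": 255},
    {"xyz": [-4.4,0,3.2],"turn": 0,"jaw": 255},
  ],
)

```text
clock: 9.28
position: [0.5054, 0.0699, 0.1316]
ee_rot: [-2.056, -2.369, 0.032]
force: [-0.6, 2.1, 0.9]
width: 0.008
```

```bash
python3 go.py 507 60 116 8.2
```

```text
t 9.28 p [505.4  69.9 131.6] az 8.1 tilt [-0.017 -0.012 -1.   ] F [-0.6  2.1  0.9] w 0.008
shift cm [-0.99  0.05  1.56] turn -0.1
```

>>> arm_command(
  deltas=[
    {"xyz": [-0.5,0,0.8],"turn": 0,"jaw": 255},
    {"xyz": [-1,0,1.6],"turn": 0,"jaw": 255},
    {"xyz": [-1.5,0,2.5],"turn": 0,"jaw": 255},
    {"xyz": [-1.9,0,3.4],"turn": 0,"jaw": 255},
    {"xyz": [-2.1,0,4.2],"turn": 0,"jaw": 255},
  ],
)

```text
clock: 9.7
position: [0.5075, 0.0479, 0.0887]
ee_rot: [-2.056, -2.369, 0.033]
force: [0.0, 1.2, 1.8]
width: 0.006
```

>>> arm_command(
  deltas=[
    {"xyz": [0,0,0.5],"turn": 0,"jaw": 255},
    {"xyz": [0,0,0.9],"turn": 0,"jaw": 255},
    {"xyz": [0,0,1.2],"turn": 0,"jaw": 255},
  ],
)

```text
clock: 9.95
position: [0.5075, 0.0471, 0.0773]
ee_rot: [-2.057, -2.368, 0.033]
force: [-14.7, -2.5, 59.8]
width: 0.006
```

```bash
python3 go.py 507 48 78 8.2;python3 - <<'E'
from h import *
from cell import *
r=get_image("side");cv2.imwrite("pics/s9.png",r["frame"][:,:,::-1])
E
```

```text
t 9.95 p [507.5  47.1  77.3] az 8.0 tilt [-0.017 -0.013 -1.   ] F [-14.7  -2.5  59.8] w 0.006
shift cm [ 0.1  -0.04 -0.07] turn -0.2
```

View pics/s9.png

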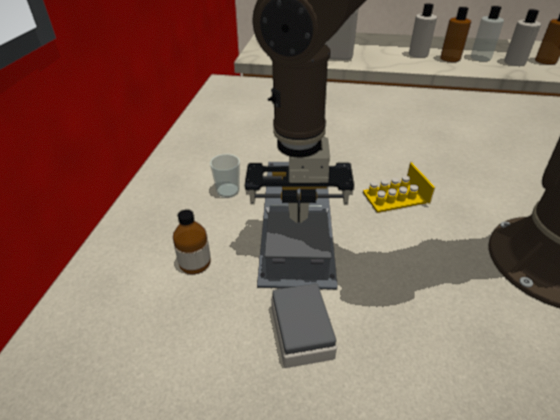

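The lid is on its stop: the tip is at z = 77 mm (78 expected when closed), with 60 N reaction. The fingertip at (298,215) stands on the flat lid. I'll lift straight off and move aside to check.

>>> arm_command(
  deltas=[
    {"xyz": [0,0,-0.5],"turn": 0,"jaw": 255},
    {"xyz": [0,0,-3],"turn": 0,"jaw": 255},
    {"xyz": [0,0,-7],"turn": 0,"jaw": 255},
    {"xyz": [0,0,-11],"turn": 0,"jaw": 255},
    {"xyz": [0,0,-15],"turn": 0,"jaw": 255},
  ],
)

```text
clock: 10.42
position: [0.5093, 0.0488, 0.2291]
ee_rot: [-2.057, -2.367, 0.034]
force: [1.2, 0.1, -1.0]
width: 0.002
```

>>> arm_command(
  deltas=[
    {"xyz": [3,0,-4],"turn": 0,"jaw": 255},
    {"xyz": [7,0,-8],"turn": 0,"jaw": 255},
    {"xyz": [11,0,-8],"turn": 0,"jaw": 255},
    {"xyz": [15,0,-8],"turn": 0,"jaw": 255},
    {"xyz": [19,0,-8],"turn": 0,"jaw": 255},
  ],
)

```text
clock: 10.83
position: [0.4861, 0.2263, 0.3087]
ee_rot: [-2.057, -2.367, 0.029]
force: [1.5, -0.2, 0.1]
width: 0.006
```

```bash
python3 go.py 507 48 78 8.2;python3 - <<'E'
from h import *
from mf import *
from cell import *
r=get_image("side");cv2.imwrite("pics/s10.png",r["frame"][:,:,::-1]);P2=cloud(r)
t=get_image("top");P=cloud(t);cv2.imwrite("pics/t10.png",cv2.resize(t["frame"][130:360,180:440,::-1],None,fx=3,fy=2.6))
for n,p in(("top",P),("side",P2)):
    q=p[...,:2]*1000-M;x=q@xm;y=q@ym;z=p[...,2]*1000
    m=(x>30)&(x<145)&(abs(y)<50)&(z>50)&(z<110)
    A=np.c_[x[m],np.ones(m.sum())];k=np.linalg.lstsq(A,z[m],rcond=None)[0];print(n,m.sum(),"lid slope",-k[0].round(4),"z at edge",(k@[27,1]).round(1),"expected 78")
E
```

```text
t 10.83 p [486.1 226.3 308.7] az 8.0 tilt [-0.017 -0.01  -1.   ] F [ 1.5 -0.2  0.1] w 0.006
shift cm [-17.76  -0.    23.21] turn -0.2
top 2002 lid slope 0.002 z at edge 78.3 expected 78
side 2506 lid slope 0.0814 z at edge 82.7 expected 78
```

View pics/s10.png

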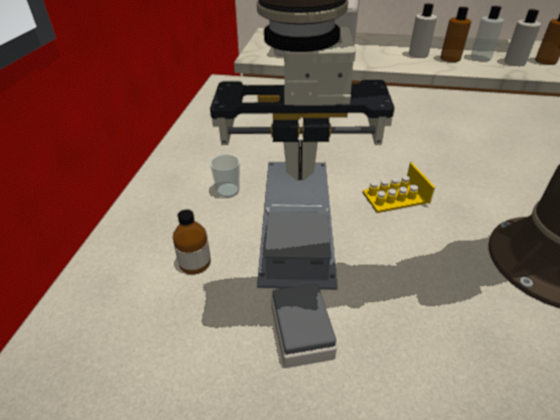

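View pics/t10.png

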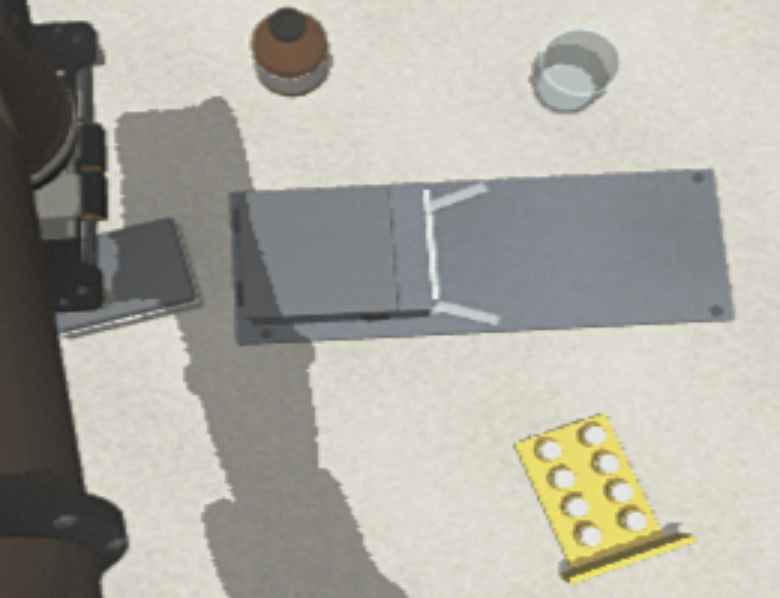

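The top view gives a slope of 0.002, but the side view gives 0.081, perhaps because it picks up the rear face near the hinge. I'll recheck with the ends cut off, and check the plate too.

```bash
python3 - <<'E'
from h import *
from mf import *
from cell import *
for n in("side","top"):
    r=get_image(n);p=cloud(r);q=p[...,:2]*1000-M;x=q@xm;y=q@ym;z=p[...,2]*1000
    for lo,hi in((30,70),(70,110),(40,125)):
        m=(x>lo)&(x<hi)&(abs(y)<45)&(z>60)&(z<110);k=np.polyfit(x[m],z[m],1);print(n,lo,hi,m.sum(),"median z",np.median(z[m]).round(1),"slope",-k[0].round(4))
    m=(z>52)&(z<75)&(x<-2.5)&(x>-30)&(abs(y)<70);print(n,"plate px",m.sum(),"x",np.percentile(x[m],[5,50,95]).round(1),"y",np.percentile(y[m],[1,50,99]).round(1),"z",np.median(z[m]).round(1))
E
```

```text
side 30 70 623 median z 79.2 slope 0.0005
side 70 110 704 median z 79.1 slope 0.0045
side 40 125 1467 median z 79.2 slope 0.0016
side plate px 45 x [-8.4 -5.7 -3.3] y [-51.    6.   53.6] z 69.5
top 30 70 630 median z 78.1 slope 0.0053
top 70 110 625 median z 78.2 slope 0.0005
top 40 125 1334 median z 78.1 slope -0.0002
top plate px 58 x [-5.8 -4.3 -2.7] y [-51.4  -0.9  47.8] z 68.3
```

Both views now agree: the lid is level to within 0.005 rad at z = 78–79 mm. The plate spans about -6 to 0 mm in x and is centred in y. The robot touches nothing, so I'll hand in.

```bash
python3 -c "
from cell import *
print(observe()['force']);print(sign_off())"
```

```text
[ 0.1551617  -0.68878733 -0.47587292]
the job is handed in; nothing more can be done
None
```

I pushed the carrier home against the bridge and closed the lid, then backed the arm clear and handed the job in at about 11 s. Sign-off gives no verdict.

- **Carrier:** I pushed on its end plate with two half-open fingers until it stopped hard at 28 N. In the top view the plate lies flush and square on the bridge, its outer face about 6–8 mm before the mouth point (6 mm thick) and centred to about 2 mm.
- **Lid:** I swung it down along its arc with shut fingertips. It stopped with the tip at z = 77 mm and a 60 N press reading. Its top then measured z = 78–79 mm with slope within 0.006 rad in both views.
- **Disagreement:** the side camera's first lid fit gave a slope of 0.08. With both ends of the lid cut off, its fit dropped to about 0.002, in line with the top view, so I think it had picked up the rear face near the hinge.
- **Bystanders:** the bottle, beaker, tip box and yellow look-alike are where they were, judged by eye in the pictures only.

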